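# Put the mixed-up sampling things back in their own trays

### The job

The four things on the sampling desk each stand in another one's tray. Swap them round, parking a thing on the dark rubber mat when you need a free spot, until the brown bottle stands in the square tray, the lidded sample cup in the round dish, the beaker in the oblong tray and the label roll lies in the triangular tray, each upright (the roll flat) on the tray's floor, in its middle. Leave the timer beside the trays where it is.

Things in the scene. Friction and masses are not known exactly. Their poses are not given: they have to be found in the camera images.
- bottle: Small brown reagent bottle with a screw cap, round and upright: body 40 mm in diameter, straight from about 5 to 55 mm up, cap 24 mm in diameter from 66 to 83 mm up. About 0.075 kg. Origin: centre of its underside, z up. At the start it stands in the oblong or the triangular tray. Belongs in the square tray.
- sample_cup: Clear plastic sample cup with its wide screw lid on (the lid is fixed), round and upright, 50 mm high; the lid is 41 mm in diameter from 40 to 50 mm up, the wall below up to 38 mm. About 0.016 kg. Origin: centre of its underside, z up. At the start it stands in the oblong or the triangular tray. Belongs in the round dish.
- beaker: Clear open plastic beaker, round, upright and empty, 69 mm high, 58 mm in diameter at the rim and tapering to 47 mm at the foot (about 55 mm at 45 mm up). About 0.028 kg; can be gripped from above across its outside with 8 N. Origin: centre of its underside, z up. At the start it stands in the square tray or the round dish. Belongs in the oblong tray.
- label_roll: White roll of paper labels lying flat (ring axis upright), 49 mm in diameter, 25 mm high, straight sides. About 0.03 kg. Origin: centre of its underside, z up. At the start it lies in the square tray or the round dish. Belongs in the triangular tray.
- square_tray: Fixed to the desk, plain grey plastic. Origin: centre of its underside. Floor 4 mm thick (a thing in it stands 4 mm above the desk), low lip with its top 9 mm above the desk; square, 74 mm outside, 66 mm inside the lip. Sides along its x and y axes.
- round_dish: Fixed to the desk, plain grey plastic. Origin: centre of its underside. Floor 4 mm thick (a thing in it stands 4 mm above the desk), low lip with its top 9 mm above the desk; round, 74 mm in diameter outside, 66 mm inside the lip.
- oblong_tray: Fixed to the desk, plain grey plastic. Origin: centre of its underside. Floor 4 mm thick (a thing in it stands 4 mm above the desk), low lip with its top 9 mm above the desk; oblong, 116 mm long (its y axis) by 74 mm (its x axis), with a broad raised block, as high as the lip, at each end; the square well in the middle is 66 mm inside.
- triangle_tray: Fixed to the desk, plain grey plastic. Origin: centre of its underside. Floor 4 mm thick (a thing in it stands 4 mm above the desk), low lip with its top 9 mm above the desk; equilateral triangle with corners about 69 mm from its centre, one corner on its own +x axis; the inside of each lip is 32 mm from the centre.
- spare_mat: Square dark rubber mat, 100 x 100 x 3 mm, lying empty, fixed to the desk. Origin: centre of its underside (its top is 3 mm above the desk). The free spot on which a thing may be parked on the way; it need not be used.
- timer: White bench timer with a dark display lying on the desk beside the trays (not the similar one far off to the left, next to a spare beaker and roll that are not meant either), 58 x 64 x 19 mm, a loose bystander. Origin: centre of its underside. To be left where it is.

How it is judged:
By the outcome, as a careful person would: the job done as asked, in the order asked, and still so for the second after the job is handed in, with the robot touching nothing.
It also fails if it takes over 131 s, if anything falls off the work surface, if the arm or the gripper's body presses on something with over 40 N, if the wrist force passes 120 N, or if a joint passes its speed limit or range.

### The arm

A 6-joint arm with a two-finger parallel gripper is mounted at the origin on a cart in front of the work surface, level with it; the furniture and walls round the work are solid. World frame = base frame: x ahead of the robot, y to its left, z up, the work surface at z = 0. Lengths are in m, angles in rad, forces in N, time in s.
With the tool pointing down it reaches from about 0.375 to 0.975 m from the base axis. Payload 3.8 kg.
Tool frame: the origin (TCP) lies midway between the tips of the shut fingers; the grasp point (between the pads) lies 19 mm behind it; z points along the fingers, y is the direction in which the jaws open and shut (so a half turn about z gives the same grasp; the last joint's range is limited). The gripper opens to 88 mm and grips with 3 to 60 N. Pads are 18 mm wide; open, the fingers measure 123 mm over their backs; the gripper's body (75 mm by 187 mm) begins 45 mm behind the grasp point.
Start: joints at [-1.193, 0.264, 1.604, -0, 1.274, -0.037], TCP at [0.272, -0.618, 0.239] pointing down, gripper open.
Joint ranges: [-2.63, 2.63], [-0.94, 2.18], [0.31, 2.57], [-1.31, 4.45], [0, 2.66], [-2.55, 2.55]. Speed limits (rad/s): [2.57, 2.57, 3.14, 3.14, 3.14, 3.14].

### API

Orientations are given as a unit quaternion [x, y, z, w].
In Python, from station import telemetry, optics, bot gives the robot as it stands.
- The arm moves only by the tool jog_arm, never from a script. Its argument "moves" is a list of rows, each a list of 5 numbers: the finger opening in mm, from 0 to 88.1, then the shift along the tool's x, y, z in mm, then the turn about the tool's z in units of 10 degrees (1.0 is 10 degrees). In form: [[hand, tx, ty, tz, yaw], ...]. A call has 1 to 5 rows; each row shifts and turns the commanded pose from where the row before left it, along the tool's axes as they then stand; what a row does not reach is not made up. A row lasts 1/8 s, in which the tool goes at most 62.5 mm and 10.7 degrees, less where a joint would pass 70% of its speed; a pose out of reach is approached as far as the arm can. A call with a gripper value outside its range is refused whole. The fingers move at their own pace and stop on an object; "newtons" is the grip in N (left out, the last holds). Time passes only in rows, so rows that do not move let the fingers close. It gives the time, the measured TCP pose, the force and the opening at its end, in the units of the state.
- telemetry.sense(): the state, without advancing time (a new reading comes with each control period).
- optics.read_camera(name): name is "side" or "top" or "wrist"; returns the picture (420x560x3 uint8, red, green, blue); there is no depth.
- optics.camera_model(name): a dict with "camera_matrix" (3x3 intrinsics, pixels), "origin" and "orientation" of the camera in the world; the wrist camera has in their place "tool_from_camera" (4x4, takes a point from camera to tool coordinates, whose origin is the TCP and whose axes are the flange's). Camera axes: x right, y down, z forward; pixel columns grow to the right and rows downward; lengths in m; the calibration is good to about 2 mm. A picture is of the moment at which its call begins: read the wrist's pose just before it. camera_model takes no time and is no camera call.
- bot.close_job(): hands the job in, once; it reports no verdict.
The state is a dict: "time_s": time; "joint_pos": joint angles; "qvel": joint speeds; "joint_torque": joint torques, N m; "ee_pos": TCP position; "tcp_rot": TCP orientation; "force": force on the tool from outside, world axes, zero at the start; "moment": the same for the moment, N m; "width": finger opening in m.
Only numpy, scipy, OpenCV 4.12 (cv2) and the standard library are available. Lean on these libraries where they do the work, as an engineer would, in place of code of your own. Each camera call takes 0.05 s, during which the arm holds its last target. There are 200 camera calls.

## Working session

There is one attempt and no reset: what is moved stays moved. The work goes in short steps, Python scripts to look and compute and a tool call to move; the robot and the scene stay as the last step left them, time stands still between calls to the robot, and variables do not carry over. Pictures are saved under pics/ and viewed, about 12 in all and at most 16, crops included, and the job is handed in when it is done.

Besides the shell and the picture viewer there is one more tool, called after ">>>" in YAML: its name, and indented under it one key for each argument. jog_arm: Moves the arm, as the interface text tells. Its arguments: {"type":"object","properties":{"moves":{"type":"array","items":{"type":"array","items":{"type":"number"}}},"newtons":{"type":"number"}},"required":["moves"]}

```bash
mkdir -p pics; ls; python3 - <<'E'
from station import telemetry, optics
import cv2
s=telemetry.sense(); print(s)
for n in("top","side"):
    im=optics.read_camera(n); cv2.imwrite(f"pics/{n}0.png",cv2.resize(im[:,:,::-1],(784,588),interpolation=cv2.INTER_CUBIC))
    m=optics.camera_model(n); print(n,m)
print(optics.camera_model("wrist"))
E
```

```text
pics
{'time_s': 0.0, 'joint_pos': array([-1.19290330e+00,  2.64766287e-01,  1.60535248e+00, -4.10603649e-06,
        1.27370911e+00, -3.69099365e-02]), 'qvel': array([ 0.00116834, -0.00041299,  0.00056041, -0.00090372, -0.00081915,
        0.00072559]), 'joint_torque': array([ 3.45495773e-04, -5.02110708e+01, -3.56875634e+01,  7.25503173e-02,
        2.92481499e-02, -1.50047567e-04]), 'ee_pos': array([ 0.2717615 , -0.6171038 ,  0.23739078]), 'tcp_rot': array([ 9.78568563e-01,  2.05918232e-01, -1.91555571e-04, -1.10107517e-03]), 'force': array([-0.09638087, -0.33644994, -0.79156046]), 'moment': array([ 0.04035549,  0.01025899, -0.02066785]), 'width': 0.087749762450511}
top {'camera_matrix': array([[409.83319282,   0.        , 282.11554264],
       [  0.        , 409.83319282, 208.68156212],
       [  0.        ,   0.        ,   1.        ]]), 'origin': array([0.42154052, 0.24270395, 0.86443472]), 'orientation': array([-0.69450301,  0.71522422, -0.04083995,  0.06672324])}
side {'camera_matrix': array([[419.8212617 ,   0.        , 278.06431944],
       [  0.        , 419.8212617 , 206.78707106],
       [  0.        ,   0.        ,   1.        ]]), 'origin': array([0.17872156, 0.84366843, 0.53725807]), 'orientation': array([-0.22119531,  0.86193262, -0.4389649 ,  0.12431658])}
{'camera_matrix': array([[368.01568923,   0.        , 278.57108392],
       [  0.        , 368.01568923, 216.31789491],
       [  0.        ,   0.        ,   1.        ]]), 'tool_from_camera': array([[ 7.47639522e-05, -9.51323712e-01, -3.08193427e-01,
         7.97831546e-02],
       [ 9.99999956e-01, -1.69704464e-05,  2.94971693e-04,
        -3.70973330e-04],
       [-2.85843746e-04, -3.08193436e-01,  9.51323670e-01,
        -1.45701536e-01],
       [ 0.00000000e+00,  0.00000000e+00,  0.00000000e+00,
         1.00000000e+00]])}
```

View pics/top0.png

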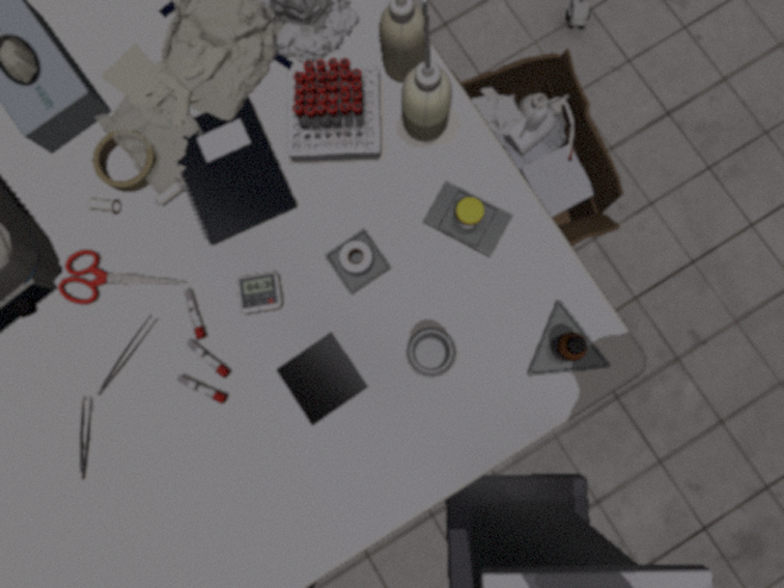

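View pics/side0.png

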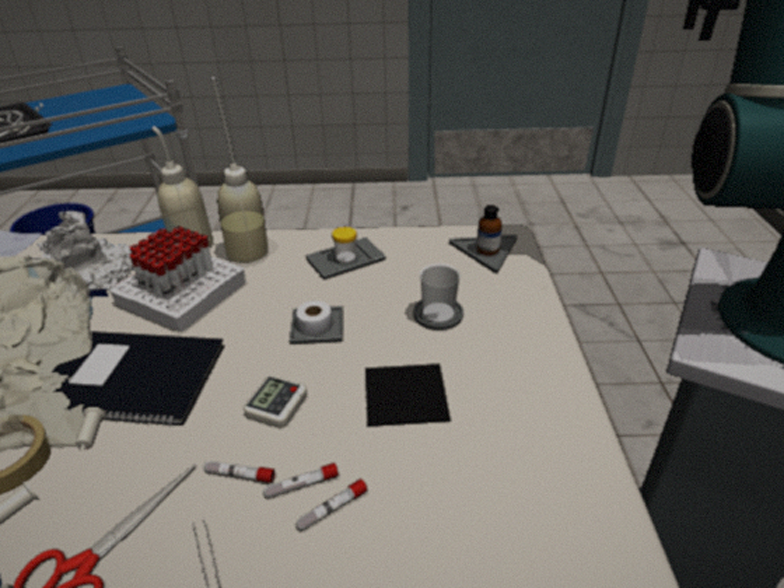

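Top view (×1.4): roll in the square tray (357,262), cup in the oblong tray (468,215), beaker in the round dish (431,350), bottle in the triangle (571,346), mat (322,378), timer (261,292). This makes two swaps. I'll crop closer to measure.

```bash
python3 - <<'E'
from station import optics
import cv2, numpy as np
im=np.mean([optics.read_camera("top").astype(float) for _ in range(6)],0)
im=np.clip(im*1.5,0,255).astype(np.uint8)[:,:,::-1]
cv2.imwrite("pics/topA.png",cv2.resize(im[120:270,225:375],(600,600),interpolation=cv2.INTER_CUBIC))
cv2.imwrite("pics/topB.png",cv2.resize(im[190:310,190:330][:, :],(700,600),interpolation=cv2.INTER_CUBIC))
cv2.imwrite("pics/topC.png",cv2.resize(im[200:280,280:440],(800,400),interpolation=cv2.INTER_CUBIC))
E
```

```text
(no output)
```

View pics/topA.png

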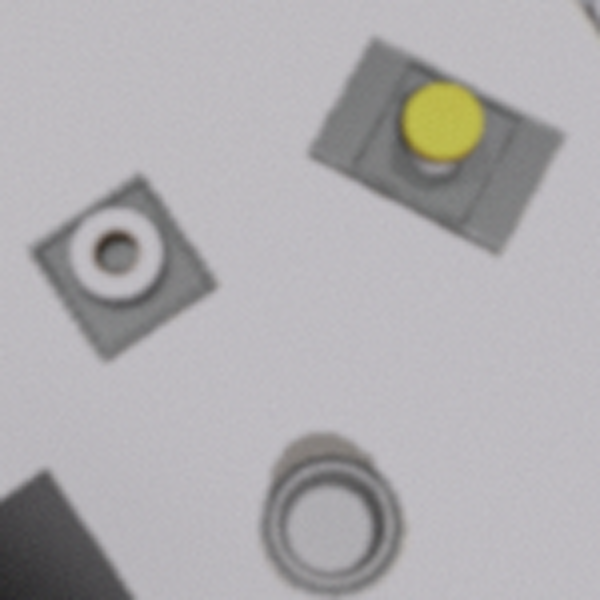

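View pics/topC.png

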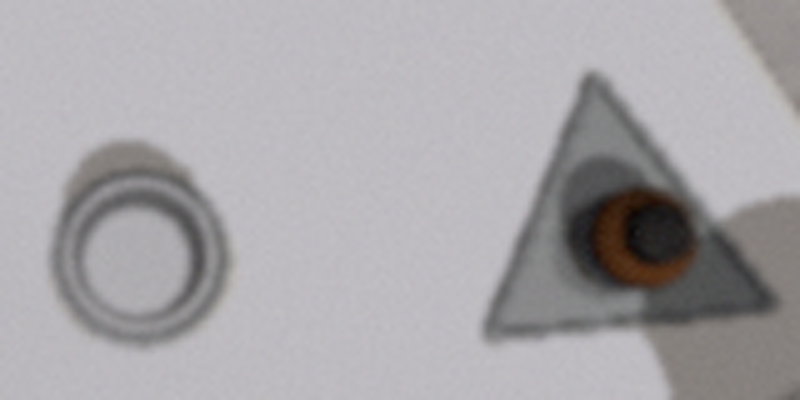

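Crop A (×4, origin 225,120): square tray corners (140,176), (217,287), (107,361), (31,247). Roll (117,254). Oblong corners (376,38), (565,135), (498,255), (309,155). Lid (443,122). Dish outline centre (332,525). 
Crop C (×5, origin 280,200): triangle corners (592,70), (775,303), (488,338). Cap (660,233).

```bash
cat > h.py <<'E'
import numpy as np
from scipy.spatial.transform import Rotation as R
from station import telemetry, optics
def ray(name,px,z,st=None):
    m=optics.camera_model(name); K=m["camera_matrix"]
    if name=="wrist":
        T=m["tool_from_camera"]; Rt=R.from_quat(st["tcp_rot"]).as_matrix()
        Rc=Rt@T[:3,:3]; o=st["ee_pos"]+Rt@T[:3,3]
    else: Rc=R.from_quat(m["orientation"]).as_matrix(); o=m["origin"]
    px=np.atleast_2d(px).astype(float)
    d=(Rc@np.linalg.inv(K)@np.c_[px,np.ones(len(px))].T).T
    return o+d*((z-o[2])/d[:,2])[:,None]
def proj(name,P,st=None):
    m=optics.camera_model(name); K=m["camera_matrix"]
    if name=="wrist":
        T=m["tool_from_camera"]; Rt=R.from_quat(st["tcp_rot"]).as_matrix()
        Rc=Rt@T[:3,:3]; o=st["ee_pos"]+Rt@T[:3,3]
    else: Rc=R.from_quat(m["orientation"]).as_matrix(); o=m["origin"]
    c=(np.atleast_2d(P)-o)@Rc; u=c@K.T; return u[:,:2]/u[:,2:]
def delta(x,y,z,st=None):
    "world target -> tool mm"
    st=st or telemetry.sense(); Rt=R.from_quat(st["tcp_rot"]).as_matrix()
    return ((np.array([x,y,z])-st["ee_pos"])@Rt*1000).round(1)
E
python3 - <<'E'
from h import *
np.set_printoptions(precision=4,suppress=True)
A=lambda p:(np.array(p)+.5)/4-.5+[225,120]
C=lambda p:(np.array(p)+.5)/5-.5+[280,200]
M=lambda p:(np.array(p)+.5)/1.4-.5
def quad(n,px,z):
    w=ray("top",px,z)[:,:2]; e=np.roll(w,-1,0)-w
    print(n,"c",w.mean(0),"sides",np.linalg.norm(e,axis=1),"ang",np.degrees(np.arctan2(e[:,1],e[:,0])))
quad("sq",A([(140,176),(217,287),(107,361),(31,247)]),.009)
quad("ob",A([(376,38),(565,135),(498,255),(309,155)]),.009)
quad("tri",C([(592,70),(775,303),(488,338)]),.009)
quad("mat",M([(333,334),(367,384),(314,424),(278,370)]),.003)
for n,p,z in[("roll",A((117,254)),.029),("lid",A((443,122)),.054),("dish",A((332.5,524.5)),.009),("dishC",C((141.5,257)),.009),("beakrim",A((332,523)),.073),("foot",C((135,255)),.006),("cap",C((660,233)),.087),("timer",M((261,292)),.019)]:
    print(n,ray("top",p,z)[0])
E
```

```text
sq c [0.6032 0.3279] sides [0.074  0.0704 0.0747 0.0699] ang [-147.3125  122.5906   32.3263  -58.0252]
ob c [0.6642 0.1586] sides [0.1145 0.0751 0.1142 0.0747] ang [-120.5175  148.7625   59.2707  -31.0047]
tri c [0.4659 0.025 ] sides [0.1193 0.1177 0.1202] ang [-145.5856   95.3734  -24.4768]
mat c [0.4288 0.3839] sides [0.0909 0.0974 0.0969 0.0981] ang [-146.6011  125.2707   33.8317  -58.2651]
roll [0.6062 0.3293 0.029 ]
lid [0.6635 0.1592 0.054 ]
dish [0.4633 0.2215 0.009 ]
dishC [0.4628 0.2212 0.009 ]
beakrim [0.4609 0.2233 0.073 ]
foot [0.4638 0.2238 0.006 ]
cap [0.4625 0.0292 0.087 ]
timer [0.5589 0.4741 0.019 ]
```

Sizes match the given ones (tray sides about 74, 115 and 119 mm), so the positions are sound. First I'll turn the tool so its x axis lies along world +y. After that tx=dy, ty=dx and tz=−dz.

>>> jog_arm:
  moves:
    - [88, 0, 0, 0, -1]
    - [88, 0, 0, 0, -1]
    - [88, 0, 0, 0, -1]
    - [88, 0, 0, 0, -1]
    - [88, 0, 0, 0, -1]
  newtons: 15

```text
time_s: 1.02
ee_pos: [0.272, -0.6177, 0.2387]
tcp_rot: [0.798, 0.602, 0.0, 0.0]
force: [0.2, 0.2, 0.2]
width: 0.0877
```

>>> jog_arm:
  moves:
    - [88, 0, 0, 0, -1]
    - [88, 0, 0, 0, -0.62]
    - [88, 0, 0, 0, 0]

```text
time_s: 1.4
ee_pos: [0.272, -0.6177, 0.2387]
tcp_rot: [0.708, 0.706, -0.0, -0.0]
force: [0.6, 0.9, 0.1]
width: 0.0879
```

```bash
python3 - <<'E'
from h import *
s=telemetry.sense();print(s["ee_pos"],s["tcp_rot"],R.from_quat(s["tcp_rot"]).as_matrix().round(3),s["joint_pos"].round(2))
print(ray("top",[(427/1.4,75/1.4),(427/1.4,130/1.4)],.17), ray("top",[(427/1.4,130/1.4),(335/1.4,110/1.4)],.02))
E
```

```text
[ 0.27200204 -0.61774689  0.23870824] [ 7.07748830e-01  7.06464149e-01 -3.36419074e-06 -5.65962649e-06] [[ 0.002  1.    -0.   ]
 [ 1.    -0.002  0.   ]
 [ 0.    -0.    -1.   ]] [-1.19  0.26  1.6  -0.    1.27 -1.19]
[[0.81213148 0.21766828 0.17      ]
 [0.73672601 0.22029961 0.17      ]] [[0.80480703 0.2154602  0.02      ]
 [0.8444095  0.35865821 0.02      ]]
```

>>> jog_arm:
  moves:
    - [88, 55, 18, 0, 0]
    - [88, 55, 18, 0, 0]
    - [88, 55, 18, 0, 0]
    - [88, 55, 18, 0, 0]
    - [88, 55, 18, 0, 0]

```text
time_s: 2.02
ee_pos: [0.3626, -0.3411, 0.239]
tcp_rot: [0.708, 0.706, 0.0, 0.0]
force: [0.9, 0.8, 0.0]
width: 0.088
```

>>> jog_arm:
  moves:
    - [88, 55, 18, 0, 0]
    - [88, 55, 18, 0, 0]
    - [88, 55, 18, 0, 0]
    - [88, 55, 18, 0, 0]
    - [88, 55, 18, 0, 0]

```text
time_s: 2.65
ee_pos: [0.4528, -0.0661, 0.2392]
tcp_rot: [0.708, 0.706, 0.0, 0.001]
force: [1.4, -0.3, -0.3]
width: 0.0883
```

>>> jog_arm:
  moves:
    - [88, 55, 18, 0, 0]
    - [88, 55, 18, 0, 0]
    - [88, 55, 18, 0, 0]
    - [88, 55, 18, 0, 0]
    - [88, 55, 18, 0, 0]

```text
time_s: 3.28
ee_pos: [0.5429, 0.2091, 0.239]
tcp_rot: [0.708, 0.706, 0.0, 0.0]
force: [0.6, -0.1, -0.3]
width: 0.088
```

>>> jog_arm:
  moves:
    - [88, 55, 5, 0, 0]
    - [88, 0, 0, 0, 0]
    - [88, 0, 0, 0, 0]

```text
time_s: 3.65
ee_pos: [0.5472, 0.2618, 0.2384]
tcp_rot: [0.707, 0.707, -0.001, 0.0]
force: [0.2, -0.8, -0.5]
width: 0.0879
```

```bash
python3 - <<'E'
from h import *
import cv2
s=telemetry.sense();print(s["ee_pos"],s["joint_pos"].round(2),abs(s["qvel"]).max())
im=optics.read_camera("wrist")[:,:,::-1].copy()
cv2.imwrite("pics/w1.png",cv2.resize(im,(800,600),interpolation=cv2.INTER_CUBIC))
for n,p in dict(sq=(.6032,.3279,.009),roll=(.6062,.3293,.029),ob=(.6642,.1586,.009),lid=(.6635,.1592,.054),tri=(.4659,.025,.009),dish=(.463,.2213,.009),mat=(.4288,.3839,.003)).items():
    u=proj("wrist",p,s)[0]; print(n,((u+.5)*800/560-.5).round(1))
E
```

```text
[0.54724384 0.26175378 0.23842801] [ 0.41  0.14  1.76 -0.    1.25  0.41] 0.024865058797734367
sq [480.3 160.1]
roll [489.6 159. ]
ob [547.7 383.7]
lid [564.  411.2]
tri [305.  523.9]
dish [286.6 307.9]
mat [220.7  72.5]
```

View pics/w1.png

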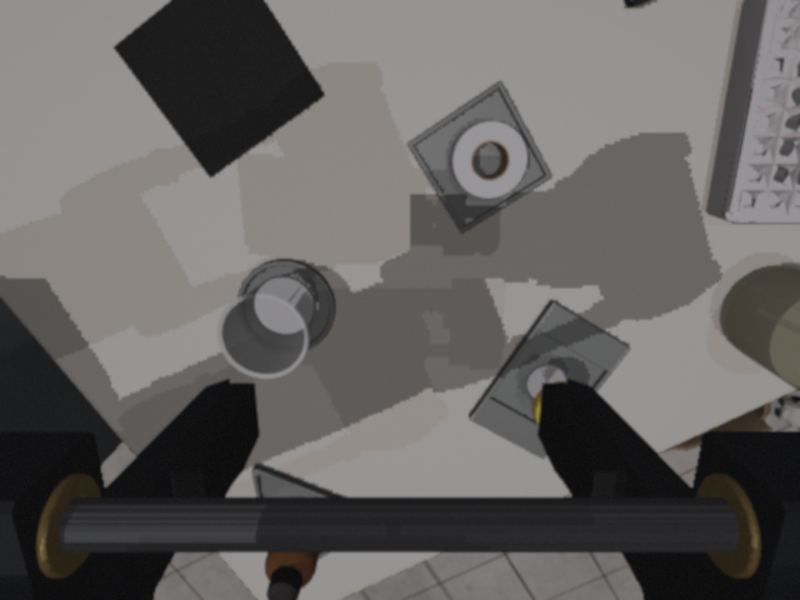

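The wrist view agrees with the estimates: the roll is seen at (490,159) against a predicted (489.6,159.0), and the square tray centre is within 1 mm. The dish and oblong tray sit about 2 mm further +y. Now I'll pick up the roll.

>>> jog_arm:
  moves:
    - [80, 34, 30, 40, 0]
    - [80, 33, 29, 40, 0]
    - [80, 0, 0, 50, 0]
    - [80, 0, 0, 50, 0]
    - [80, 0, 0, 20, 0]

```text
time_s: 4.32
ee_pos: [0.6044, 0.326, 0.035]
tcp_rot: [0.708, 0.706, -0.003, -0.001]
force: [-0.3, -0.0, 0.1]
width: 0.0799
```

>>> jog_arm:
  moves:
    - [80, 0, 0, 13, 0]
    - [80, 0, 0, 12, 0]
    - [80, 0, 0, 0, 0]

```text
time_s: 4.7
ee_pos: [0.607, 0.329, 0.0143]
tcp_rot: [0.707, 0.707, 0.0, 0.0]
force: [0.5, 0.6, -0.5]
width: 0.0801
```

>>> jog_arm:
  moves:
    - [40, 0, 0, 0, 0]
    - [40, 0, 0, 0, 0]
    - [40, 0, 0, 0, 0]
    - [40, 0, 0, 0, 0]
    - [40, 0, 0, 0, 0]
  newtons: 15

```text
time_s: 5.32
ee_pos: [0.6069, 0.3293, 0.0142]
tcp_rot: [0.707, 0.707, 0.0, 0.0]
force: [-1.0, 0.6, 2.0]
width: 0.0478
```

>>> jog_arm:
  moves:
    - [40, 0, 0, -15, 0]
    - [40, 0, 0, -40, 0]
    - [40, 0, 0, -30, 0]
    - [40, 14, -45, 0, 0]
    - [40, 14, -45, 0, 0]

```text
time_s: 5.95
ee_pos: [0.5166, 0.3575, 0.1004]
tcp_rot: [0.708, 0.706, 0.001, 0.0]
force: [-0.9, -0.0, -0.4]
width: 0.0478
```

>>> jog_arm:
  moves:
    - [40, 14, -45, 0, 0]
    - [40, 13, -43, 0, 0]
    - [40, 0, 0, 40, 0]
    - [40, 0, 0, 35, 0]
    - [40, 0, 0, 0, 0]

```text
time_s: 6.58
ee_pos: [0.4262, 0.3824, 0.0215]
tcp_rot: [0.707, 0.707, -0.003, -0.0]
force: [-0.8, -0.5, -0.3]
width: 0.048
```

>>> jog_arm:
  moves:
    - [40, 0, 0, 6, 0]
    - [40, 0, 0, 4.5, 0]
    - [40, 0, 0, 0, 0]
    - [40, 0, 0, 0, 0]

```text
time_s: 7.08
ee_pos: [0.4291, 0.3844, 0.0138]
tcp_rot: [0.707, 0.707, 0.001, 0.0]
force: [0.4, 0.5, 0.3]
width: 0.0478
```

>>> jog_arm:
  moves:
    - [80, 0, 0, 0, 0]
    - [80, 0, 0, 0, 0]
    - [80, 0, 0, 0, 0]
    - [80, 0, 0, 0, 0]

```text
time_s: 7.58
ee_pos: [0.4286, 0.3842, 0.0132]
tcp_rot: [0.707, 0.707, -0.0, -0.0]
force: [0.1, 0.6, 0.5]
width: 0.0802
```

>>> jog_arm:
  moves:
    - [80, 0, 0, -40, 0]
    - [80, 0, 0, -40, 0]
    - [80, 0, 0, -40, 0]
    - [80, -50, 5, 0, 0]
    - [80, -50, 5, 0, 0]

```text
time_s: 8.2
ee_pos: [0.4391, 0.2838, 0.1343]
tcp_rot: [0.707, 0.708, 0.001, 0.0]
force: [0.7, -0.7, -0.7]
width: 0.0797
```

>>> jog_arm:
  moves:
    - [80, -50, 5, 0, 0]
    - [80, -50, 5, 0, 0]
    - [80, -50, 5, 0, 0]
    - [80, -50, 5, 0, 0]
    - [80, 0, 0, 0, 0]

```text
time_s: 8.82
ee_pos: [0.4585, 0.0815, 0.1333]
tcp_rot: [0.709, 0.705, -0.0, 0.0]
force: [0.0, -0.2, 0.3]
width: 0.0798
```

```bash
python3 - <<'E'
from h import *
import cv2
s=telemetry.sense();print(s["ee_pos"])
im=optics.read_camera("wrist")[:,:,::-1].copy()
cv2.imwrite("pics/w2.png",cv2.resize(im,(800,600),interpolation=cv2.INTER_CUBIC))
for n,p in dict(tri=(.4659,.025,.009),cap=(.4625,.0292,.087),cup=(.664,.16,.054),dish=(.4633,.222,.009)).items():
    u=proj("wrist",p,s)[0]; print(n,((u+.5)*800/560-.5).round(1))
E
```

```text
[0.45852682 0.08150523 0.13327901]
tri [412.4 391.5]
cap [409.1 466.6]
cup [902.3 140.5]
dish [407.9  -1.1]
```

View pics/w2.png

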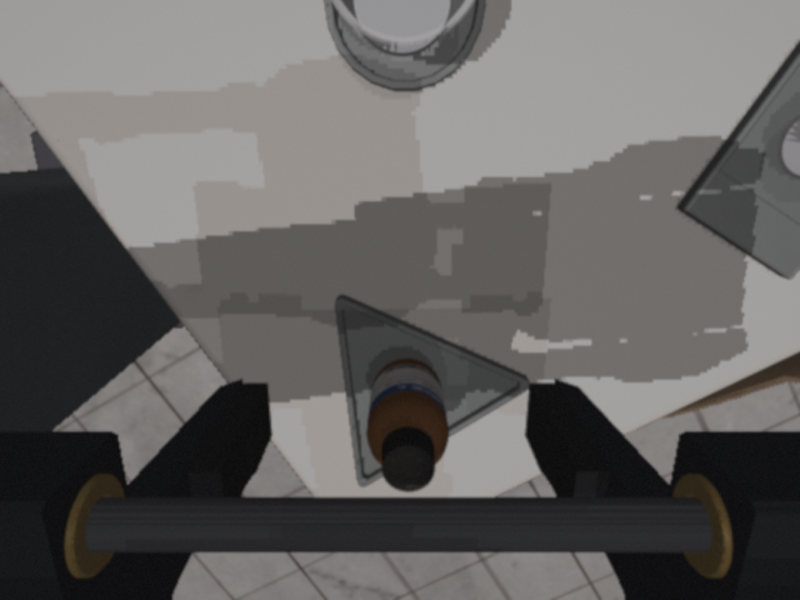

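Wrist view: cap at (409,462) against a predicted (409,467), so the bottle is about 1.5 mm further +y. The triangle centre at (410,387) is about 2 mm further +y. I'll apply these corrections and grasp the bottle.

>>> jog_arm:
  moves:
    - [80, -26, 2, 0, 0]
    - [80, -25, 2, 0, 0]
    - [80, 0, 0, 0, 0]
    - [80, 0, 0, 40, 0]
    - [80, 0, 0, 40, 0]

```text
time_s: 9.5
ee_pos: [0.4634, 0.0349, 0.0531]
tcp_rot: [0.707, 0.707, 0.001, 0.001]
force: [0.1, -0.5, -0.7]
width: 0.0802
```

>>> jog_arm:
  moves:
    - [80, 0, 0, 23, 0]
    - [80, 0, 0, 0, 0]
    - [30, 0, 0, 0, 0]
    - [30, 0, 0, 0, 0]
    - [30, 0, 0, 0, 0]
  newtons: 15

```text
time_s: 10.12
ee_pos: [0.4634, 0.0333, 0.0313]
tcp_rot: [0.707, 0.707, 0.001, 0.001]
force: [0.4, -0.1, 0.7]
width: 0.0524
```

>>> jog_arm:
  moves:
    - [30, 0, 0, 0, 0]
    - [30, 0, 0, 0, 0]
    - [30, 0, 0, 0, 0]

```text
time_s: 10.5
ee_pos: [0.4627, 0.0331, 0.0306]
tcp_rot: [0.707, 0.707, 0.0, 0.0]
force: [-1.7, 0.1, 4.4]
width: 0.0388
```

>>> jog_arm:
  moves:
    - [30, 0, 0, -15, 0]
    - [30, 0, 0, -40, 0]
    - [30, 0, 0, -40, 0]
    - [30, 49.5, 23.5, 0, 0]
    - [30, 49.5, 23.5, 0, 0]

```text
time_s: 11.12
ee_pos: [0.5107, 0.1328, 0.1272]
tcp_rot: [0.708, 0.706, 0.001, 0.001]
force: [1.0, -0.5, -1.2]
width: 0.0383
```

>>> jog_arm:
  moves:
    - [30, 49.5, 23.5, 0, 0]
    - [30, 49.5, 23.5, 0, 0]
    - [30, 49.5, 23.5, 0, 0]
    - [30, 49.5, 23.5, 0, 0]
    - [30, 0, 0, 0, 0]

```text
time_s: 11.75
ee_pos: [0.6046, 0.3335, 0.1254]
tcp_rot: [0.706, 0.708, 0.001, -0.0]
force: [-0.8, 0.5, -0.7]
width: 0.0384
```

>>> jog_arm:
  moves:
    - [30, 0, 0, 40, 0]
    - [30, 0, 0, 35, 0]
    - [30, 0, 0, 10, 0]
    - [30, 0, 0, 0, 0]
    - [30, 0, 0, 0, 0]

```text
time_s: 12.38
ee_pos: [0.6049, 0.3304, 0.0424]
tcp_rot: [0.707, 0.707, 0.001, 0.0]
force: [-0.3, 0.9, -0.5]
width: 0.0385
```

```bash
python3 - <<'E'
from h import *
import cv2
s=telemetry.sense();print(s["ee_pos"],s["force"],s["width"])
im=optics.read_camera("wrist")[:,:,::-1].copy()
cv2.imwrite("pics/w3.png",cv2.resize(im,(800,600),interpolation=cv2.INTER_CUBIC))
print(((proj("wrist",[(.6035,.328,.009),(.6035,.328,.097)],s)+.5)*800/560-.5).round(1))
E
```

```text
[0.604914   0.33035866 0.04235542] [-0.27375021  0.92860933 -0.5370621 ] 0.03848945688900536
[[395.3 372.2]
 [394.2 546. ]]
```

View pics/w3.png

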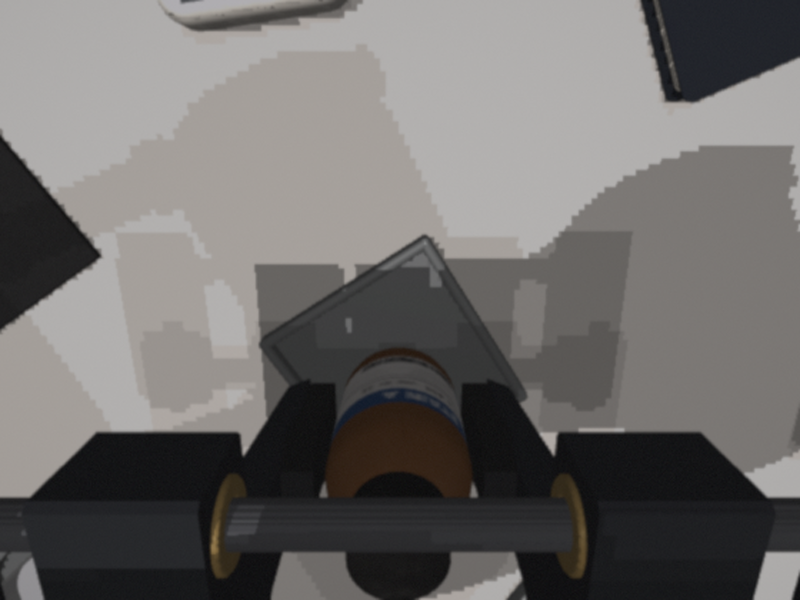

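The tray's left (262,345) and right (526,398) corners give a midpoint of (394,371.5), against a predicted (395,372). The bottle is over the middle to within about 1.5 mm in x. Now lowering and releasing.

>>> jog_arm:
  moves:
    - [30, 0, -1.5, 7, 0]
    - [30, 0, 0, 4, 0]
    - [30, 0, 0, 0, 0]
    - [30, 0, 0, 0, 0]

```text
time_s: 12.92
ee_pos: [0.6026, 0.3304, 0.0305]
tcp_rot: [0.707, 0.707, 0.001, 0.0]
force: [-1.6, -0.2, 5.0]
width: 0.0386
```

>>> jog_arm:
  moves:
    - [70, 0, 0, 0, 0]
    - [70, 0, 0, 0, 0]
    - [70, 0, 0, 0, 0]
    - [70, 0, 0, 0, 0]

```text
time_s: 13.42
ee_pos: [0.602, 0.33, 0.0289]
tcp_rot: [0.707, 0.707, -0.0, -0.0]
force: [-0.0, -0.1, -0.2]
width: 0.0701
```

>>> jog_arm:
  moves:
    - [80, 0, 0, -30, 0]
    - [80, 0, 0, -40, 0]
    - [80, 0, 0, -40, 0]
    - [80, 27, -45, 0, 0]
    - [80, 27, -45, 0, 0]

```text
time_s: 14.05
ee_pos: [0.5121, 0.3846, 0.1404]
tcp_rot: [0.708, 0.706, 0.001, 0.0]
force: [0.1, 0.3, -0.0]
width: 0.08
```

>>> jog_arm:
  moves:
    - [80, 0, -42, 0, 0]
    - [80, 0, -42, 0, 0]
    - [80, 0, 0, 0, 0]
    - [80, 0, 0, 0, 0]

```text
time_s: 14.55
ee_pos: [0.4288, 0.3845, 0.1396]
tcp_rot: [0.707, 0.707, 0.001, 0.0]
force: [0.0, -0.0, 0.4]
width: 0.0801
```

```bash
python3 - <<'E'
from h import *
import cv2
s=telemetry.sense();print(s["ee_pos"])
im=optics.read_camera("wrist")[:,:,::-1].copy()
cv2.imwrite("pics/w4.png",cv2.resize(im,(800,600),interpolation=cv2.INTER_CUBIC))
print(((proj("wrist",[(.4288,.3843,.028),(.6035,.328,.009),(.6035,.328,.087)],s)+.5)*800/560-.5).round(1))
E
```

```text
[0.42876462 0.38447912 0.13962613]
[[398.8 303.9]
 [699.6 386.6]
 [796.6 466. ]]
```

View pics/w4.png

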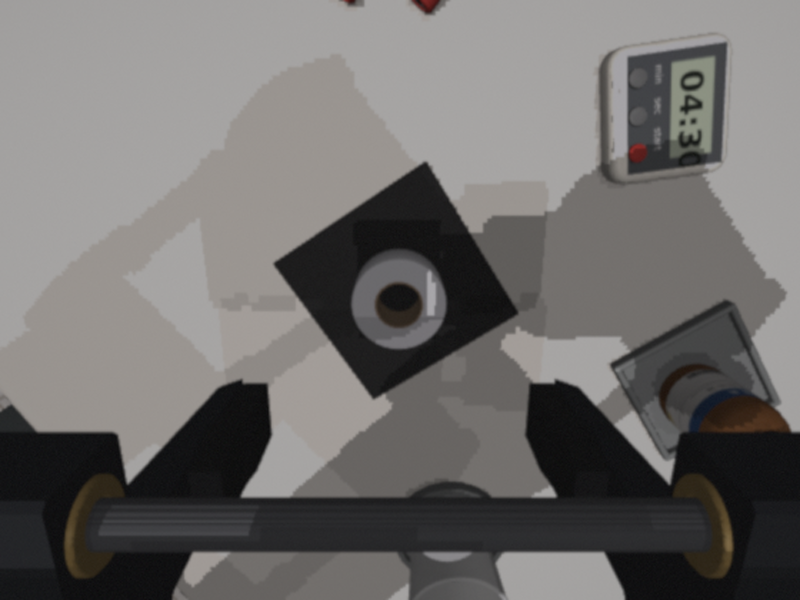

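Roll on the mat at (399,300), about 1.7 mm further +y than predicted. The bottle stands in the square tray near (700,400). I'll check its foot against projected circles.

```bash
python3 - <<'E'
from h import *
import cv2
s=telemetry.sense(); im=cv2.imread("pics/w4.png")
im=cv2.resize(im[280:480,590:800],None,fx=3,fy=3,interpolation=cv2.INTER_CUBIC)
t=np.linspace(0,6.29,60)
for (cx,cy,r,z),col in [((.6035,.328,.020,.009),(0,255,0)),((.6035,.328,.020,.059),(0,255,255)),((.6035,.323,.02,.009),(255,0,255))]:
    P=np.c_[cx+r*np.cos(t),cy+r*np.sin(t),np.full(60,z)]
    u=((proj("wrist",P,s)+.5)*800/560-.5-[590,280])*3
    cv2.polylines(im,[u.round().astype(np.int32)],True,col,1)
cv2.imwrite("pics/w4c.png",im)
E
```

```text
(no output)
```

View pics/w4c.png

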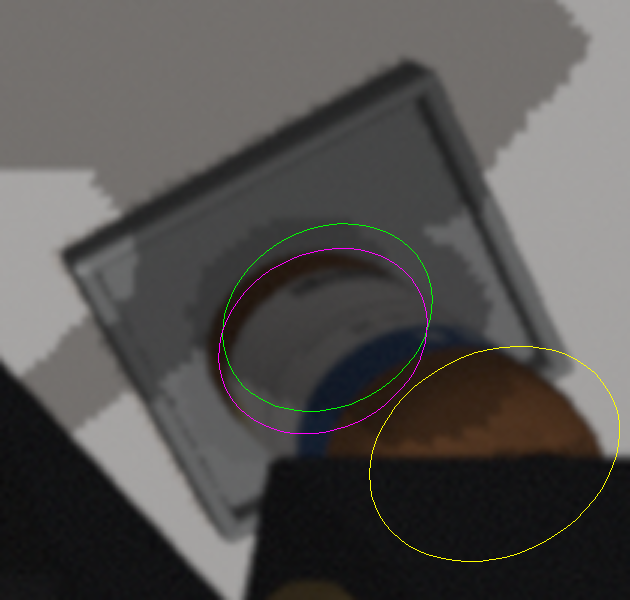

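The bottle's foot sits about 7 mm toward −y of the tray middle, so I'll correct that after the roll. Roll first, mat → triangle.

>>> jog_arm:
  moves:
    - [80, 0, 0, 40, 0]
    - [80, 0, 0, 40, 0]
    - [80, 0, 0, 30, 0]
    - [80, 0, 0, 16, 0]
    - [80, 0, 0, 0, 0]

```text
time_s: 15.22
ee_pos: [0.4282, 0.3835, 0.0121]
tcp_rot: [0.708, 0.707, -0.001, -0.0]
force: [-0.6, -0.6, 0.2]
width: 0.0799
```

>>> jog_arm:
  moves:
    - [40, 0, 0, 0, 0]
    - [40, 0, 0, 0, 0]
    - [40, 0, 0, 0, 0]
    - [40, 0, 0, 0, 0]
    - [40, 0, 0, 0, 0]
  newtons: 15

```text
time_s: 15.85
ee_pos: [0.4286, 0.3846, 0.0141]
tcp_rot: [0.707, 0.707, 0.001, 0.0]
force: [-1.0, -0.9, 5.0]
width: 0.0476
```

>>> jog_arm:
  moves:
    - [40, 0, 0, -15, 0]
    - [40, 0, 0, -45, 0]
    - [40, 0, 0, -50, 0]
    - [40, -50, 5, 0, 0]
    - [40, -50, 5, 0, 0]

```text
time_s: 16.48
ee_pos: [0.4386, 0.2839, 0.1251]
tcp_rot: [0.707, 0.708, 0.001, 0.0]
force: [0.5, -0.9, 0.1]
width: 0.0476
```

>>> jog_arm:
  moves:
    - [40, -50, 5, 0, 0]
    - [40, -50, 5, 0, 0]
    - [40, -50, 5, 0, 0]
    - [40, -50, 5, 0, 0]
    - [40, 0, 0, 0, 0]

```text
time_s: 17.1
ee_pos: [0.458, 0.0814, 0.1238]
tcp_rot: [0.709, 0.705, -0.0, 0.0]
force: [0.9, 0.9, -0.0]
width: 0.0478
```

>>> jog_arm:
  moves:
    - [40, -30, 3, 0, 0]
    - [40, -28, 3, 0, 0]
    - [40, 0, 0, 40, 0]
    - [40, 0, 0, 40, 0]
    - [40, 0, 0, 0, 0]

```text
time_s: 17.73
ee_pos: [0.4605, 0.0269, 0.0406]
tcp_rot: [0.707, 0.707, -0.003, -0.003]
force: [0.1, 0.8, -0.2]
width: 0.0476
```

```bash
python3 - <<'E'
from h import *
import cv2
s=telemetry.sense();print(s["ee_pos"],s["force"],s["width"])
im=optics.read_camera("wrist")[:,:,::-1].copy()
im=cv2.resize(im,(800,600),interpolation=cv2.INTER_CUBIC)
t=np.linspace(0,2*np.pi,4)[:3]
cv2.imwrite("pics/w5.png",im)
print(((proj("wrist",[(.4655,.0262,.009),(s["ee_pos"][0],s["ee_pos"][1],s["ee_pos"][2]+.016)],s)+.5)*800/560-.5).round(1))
E
```

```text
[0.46050148 0.02693536 0.04064576] [ 0.12096918  0.79512584 -0.20616558] 0.04757199784923825
[[413.5 370.1]
 [399.2 438.4]]
```

View pics/w5.png

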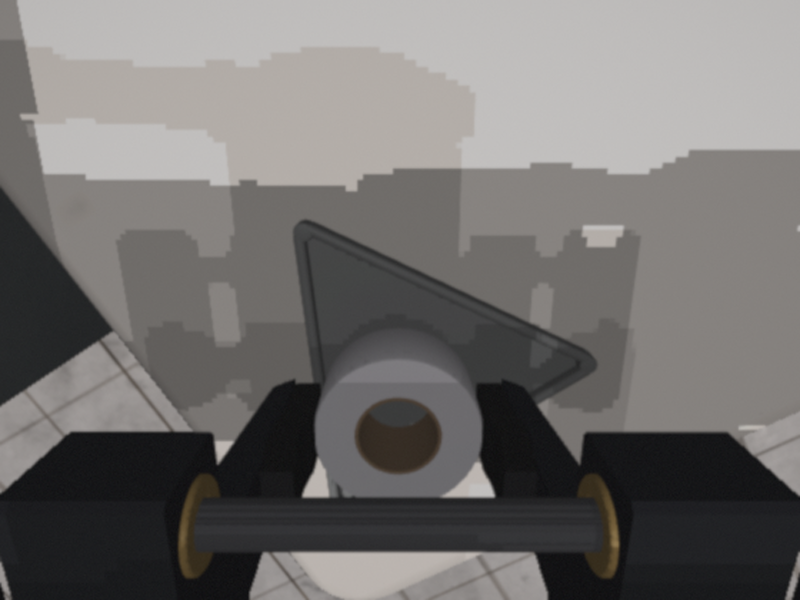

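```bash
python3 - <<'E'
from h import *
s=telemetry.sense()
f=lambda p:(np.array(p)+.5)*.7-.5
w=ray("wrist",f([(302,222),(597,363)]),.009,s)[:,:2]
d=w[1]-w[0]; n=np.array([d[1],-d[0]])  # right of A->B
print(w,np.linalg.norm(d),w.mean(0)+n/(2*3**.5))
for z in(.049,.053,.057): print(z,ray("wrist",f((399,430)),z,s))
E
```

```text
[[0.42924892 0.0803102 ]
 [0.53558676 0.0283385 ]] 0.1183587491401101 [0.4674149  0.02362726]
0.049 [[0.46238247 0.02392679 0.049     ]]
0.053 [[0.46238839 0.02631935 0.053     ]]
0.057 [[0.46239431 0.0287119  0.057     ]]
```

>>> jog_arm:
  moves:
    - [40, -2.5, 5, 10, 0]
    - [40, 0, 0, 8, 0]
    - [40, 0, 0, 0, 0]
    - [40, 0, 0, 0, 0]

```text
time_s: 18.27
ee_pos: [0.4691, 0.0236, 0.0255]
tcp_rot: [0.707, 0.707, 0.0, 0.0]
force: [0.4, 0.2, 0.5]
width: 0.0476
```

>>> jog_arm:
  moves:
    - [40, 0, 0, 6, 0]
    - [40, 0, 0, 0, 0]
    - [40, 0, 0, 0, 0]

```text
time_s: 18.65
ee_pos: [0.4688, 0.0236, 0.0191]
tcp_rot: [0.707, 0.707, -0.0, -0.0]
force: [-0.5, 1.2, -0.5]
width: 0.0479
```

>>> jog_arm:
  moves:
    - [40, 0.5, -2.5, 0, 0]
    - [40, 0, 0, 3.5, 0]
    - [40, 0, 0, 0, 0]
    - [40, 0, 0, 0, 0]

```text
time_s: 19.15
ee_pos: [0.4664, 0.0242, 0.0156]
tcp_rot: [0.707, 0.707, -0.0, -0.0]
force: [0.7, -0.0, 0.6]
width: 0.0475
```

>>> jog_arm:
  moves:
    - [80, 0, 0, 0, 0]
    - [80, 0, 0, 0, 0]
    - [80, 0, 0, 0, 0]
    - [80, 0, 0, 0, 0]

```text
time_s: 19.65
ee_pos: [0.4665, 0.0242, 0.0158]
tcp_rot: [0.707, 0.707, 0.0, 0.0]
force: [1.0, -0.5, 1.1]
width: 0.0799
```

>>> jog_arm:
  moves:
    - [80, 0, 0, -40, 0]
    - [80, 0, 0, -40, 0]
    - [80, 0, 0, -45, 0]
    - [80, 49, 22.5, 0, 0]
    - [80, 49, 22.5, 0, 0]

```text
time_s: 20.27
ee_pos: [0.5128, 0.1229, 0.1423]
tcp_rot: [0.708, 0.706, 0.001, 0.001]
force: [-0.3, -0.5, 0.6]
width: 0.0797
```

>>> jog_arm:
  moves:
    - [80, 49, 22.5, 0, 0]
    - [80, 49, 22.5, 0, 0]
    - [80, 49, 22.5, 0, 0]
    - [80, 49, 22.5, 0, 0]
    - [80, 0, 0, 0, 0]

```text
time_s: 20.9
ee_pos: [0.6025, 0.3214, 0.1401]
tcp_rot: [0.706, 0.708, 0.0, -0.0]
force: [-0.2, -1.1, 0.5]
width: 0.0799
```

>>> jog_arm:
  moves:
    - [80, 0, 0, 0, 0]
    - [80, 0, 0, 0, 0]

```text
time_s: 21.15
ee_pos: [0.601, 0.3166, 0.1405]
tcp_rot: [0.708, 0.707, -0.001, -0.0]
force: [0.5, -0.3, 0.3]
width: 0.0803
```

>>> jog_arm:
  moves:
    - [80, 6, 0, 40, 0]
    - [80, 0, 0, 40, 0]
    - [80, 0, 0, 29, 0]
    - [80, 0, 0, 0, 0]
    - [80, 0, 0, 0, 0]

```text
time_s: 21.78
ee_pos: [0.6024, 0.3237, 0.0332]
tcp_rot: [0.708, 0.707, 0.001, 0.0]
force: [0.2, 0.9, 0.6]
width: 0.0797
```

>>> jog_arm:
  moves:
    - [30, 0, 0, 0, 0]
    - [30, 0, 0, 0, 0]
    - [30, 0, 0, 0, 0]
    - [30, 0, 0, 0, 0]
    - [30, 0, 0, 0, 0]
  newtons: 15

```text
time_s: 22.4
ee_pos: [0.6017, 0.3242, 0.0319]
tcp_rot: [0.707, 0.707, 0.0, 0.0]
force: [-0.2, -0.5, 1.7]
width: 0.0386
```

>>> jog_arm:
  moves:
    - [30, 0, 0, 0, 0]
    - [30, 0, 0, -5, 0]
    - [30, 6.5, 1.5, 0, 0]
    - [30, 0, 0, 0, 0]
    - [30, 0, 0, 0, 0]

```text
time_s: 23.02
ee_pos: [0.6029, 0.3306, 0.0364]
tcp_rot: [0.707, 0.707, -0.0, -0.0]
force: [-0.5, -0.3, -0.3]
width: 0.0387
```

```bash
python3 - <<'E'
from h import *
s=telemetry.sense();print(s["ee_pos"],s["force"],s["width"])
E
```

```text
[0.60290385 0.33063241 0.03644885] [-0.48748314 -0.30367303 -0.25605006] 0.03868988264502433
```

>>> jog_arm:
  moves:
    - [30, 0, 0, 3, 0]
    - [30, 0, 0, 1.5, 0]
    - [30, 0, 0, 0, 0]
    - [30, 0, 0, 0, 0]

```text
time_s: 23.52
ee_pos: [0.603, 0.3305, 0.0321]
tcp_rot: [0.707, 0.707, -0.0, -0.0]
force: [0.4, -0.8, -0.9]
width: 0.0385
```

>>> jog_arm:
  moves:
    - [80, 0, 0, 0, 0]
    - [80, 0, 0, 0, 0]
    - [80, 0, 0, 0, 0]
    - [80, 0, 0, 0, 0]

```text
time_s: 24.02
ee_pos: [0.6031, 0.3306, 0.0323]
tcp_rot: [0.707, 0.707, 0.0, 0.0]
force: [0.9, 0.1, 0.5]
width: 0.0769
```

>>> jog_arm:
  moves:
    - [80, 0, 0, -30, 0]
    - [80, 0, 0, -40, 0]
    - [80, 0, 0, -40, 0]
    - [80, -27, -35, 0, 0]
    - [80, -27, -35, 0, 0]

```text
time_s: 24.65
ee_pos: [0.533, 0.2764, 0.1433]
tcp_rot: [0.707, 0.707, 0.001, 0.0]
force: [-0.3, -0.8, -0.6]
width: 0.0798
```

>>> jog_arm:
  moves:
    - [80, -27, -35, 0, 0]
    - [80, -26, -35, 0, 0]
    - [80, 0, 0, 0, 0]
    - [80, 0, 0, 0, 0]

```text
time_s: 25.15
ee_pos: [0.464, 0.2241, 0.1429]
tcp_rot: [0.707, 0.707, 0.001, 0.0]
force: [0.3, 0.3, 0.1]
width: 0.0801
```

```bash
python3 - <<'E'
from h import *
import cv2
s=telemetry.sense();print(s["ee_pos"])
im=cv2.resize(optics.read_camera("wrist")[:,:,::-1],(800,600),interpolation=cv2.INTER_CUBIC)
cv2.imwrite("pics/w6.png",im)
print(((proj("wrist",[(.4625,.2235,.073),(.463,.222,.009),(.6032,.328,.009)],s)+.5)*800/560-.5).round(1))
E
```

```text
[0.46400132 0.22410429 0.14293604]
[[395.4 333.3]
 [396.6 295.3]
 [680.7  88.5]]
```

View pics/w6.png

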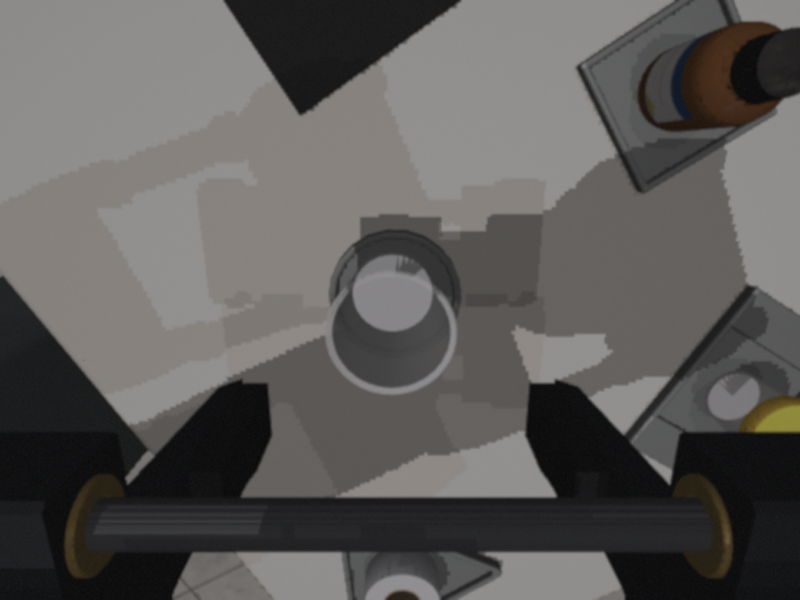

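Beaker rim at (391,332), dish centre (395,296) as predicted, and the bottle's foot is now within about 2 mm of the square tray's middle. Now picking up the beaker with 8 N and parking it on the mat.

>>> jog_arm:
  moves:
    - [80, 0, -2.5, 40, 0]
    - [80, 0, 0, 40, 0]
    - [80, 0, 0, 33, 0]
    - [80, 0, 0, 0, 0]
    - [80, 0, 0, 0, 0]

```text
time_s: 25.82
ee_pos: [0.4621, 0.2245, 0.0302]
tcp_rot: [0.707, 0.707, 0.001, 0.0]
force: [0.8, -0.8, 0.5]
width: 0.0801
```

>>> jog_arm:
  moves:
    - [40, 0, 0, 0, 0]
    - [40, 0, 0, 0, 0]
    - [40, 0, 0, 0, 0]
    - [40, 0, 0, 0, 0]
    - [40, 0, 0, 0, 0]
  newtons: 8

```text
time_s: 26.45
ee_pos: [0.4614, 0.2241, 0.0303]
tcp_rot: [0.707, 0.707, 0.001, 0.0]
force: [-1.3, 0.6, 6.3]
width: 0.0567
```

>>> jog_arm:
  moves:
    - [40, 0, 0, -10, 0]
    - [40, 0, 0, -25, 0]
    - [40, 0, 0, -25, 0]
    - [40, 40, -8, 0, 0]
    - [40, 40, -8, 0, 0]

```text
time_s: 27.08
ee_pos: [0.4447, 0.3042, 0.0902]
tcp_rot: [0.708, 0.706, 0.001, 0.0]
force: [0.6, 0.8, -0.4]
width: 0.0571
```

>>> jog_arm:
  moves:
    - [40, 40, -8, 0, 0]
    - [40, 40, -8, 0, 0]
    - [40, 0, 0, 0, 0]
    - [40, 0, 0, 30, 0]
    - [40, 0, 0, 20, 0]

```text
time_s: 27.7
ee_pos: [0.428, 0.3823, 0.038]
tcp_rot: [0.707, 0.707, -0.001, 0.0]
force: [0.2, 0.8, -0.9]
width: 0.0567
```

>>> jog_arm:
  moves:
    - [40, 0, 0, 0, 0]
    - [40, 0, 0, 5, 0]
    - [40, 0, 0, 4, 0]
    - [40, 0, 0, 0, 0]
    - [40, 0, 0, 0, 0]

```text
time_s: 28.32
ee_pos: [0.4289, 0.3839, 0.0306]
tcp_rot: [0.707, 0.707, 0.0, 0.0]
force: [-0.3, 0.2, -0.4]
width: 0.0567
```

>>> jog_arm:
  moves:
    - [40, 0, 0, 1.2, 0]
    - [40, 0, 0, 0, 0]
    - [80, 0, 0, 0, 0]
    - [80, 0, 0, 0, 0]
    - [80, 0, 0, 0, 0]

```text
time_s: 28.95
ee_pos: [0.4285, 0.3835, 0.0288]
tcp_rot: [0.707, 0.707, -0.0, 0.0]
force: [-0.7, 0.1, 0.6]
width: 0.08
```

>>> jog_arm:
  moves:
    - [80, 0, 0, 0, 0]
    - [80, 0, 0, 0, 0]
    - [80, 0, 0, -35, 0]
    - [80, 0, 0, -40, 0]
    - [80, 0, 0, -35, 0]

```text
time_s: 29.58
ee_pos: [0.4287, 0.3837, 0.1404]
tcp_rot: [0.707, 0.707, 0.0, 0.0]
force: [0.9, -0.5, -0.5]
width: 0.0801
```

>>> jog_arm:
  moves:
    - [80, -45, 47, 0, 0]
    - [80, -45, 47, 0, 0]
    - [80, -45, 47, 0, 0]
    - [80, -45, 47, 0, 0]
    - [80, -25, 47, 0, 0]

```text
time_s: 30.2
ee_pos: [0.6573, 0.1833, 0.139]
tcp_rot: [0.708, 0.706, -0.0, 0.0]
force: [0.3, -0.1, 1.0]
width: 0.0798
```

>>> jog_arm:
  moves:
    - [80, 0, 0, 0, 0]
    - [80, 0, 0, 0, 0]

```text
time_s: 30.45
ee_pos: [0.6554, 0.1856, 0.1384]
tcp_rot: [0.708, 0.707, -0.001, -0.001]
force: [0.2, 0.3, 0.0]
width: 0.0797
```

```bash
python3 - <<'E'
from h import *
import cv2
s=telemetry.sense();print(s["ee_pos"])
im=cv2.resize(optics.read_camera("wrist")[:,:,::-1],(800,600),interpolation=cv2.INTER_CUBIC)
cv2.imwrite("pics/w7.png",im)
print(((proj("wrist",[(.664,.16,.054),(.664,.16,.004),(.6645,.16,.009)],s)+.5)*800/560-.5).round(1))
E
```

```text
[0.65536804 0.18564746 0.13840681]
[[417.4 371.6]
 [414.5 334.6]
 [415.6 337.7]]
```

View pics/w7.png

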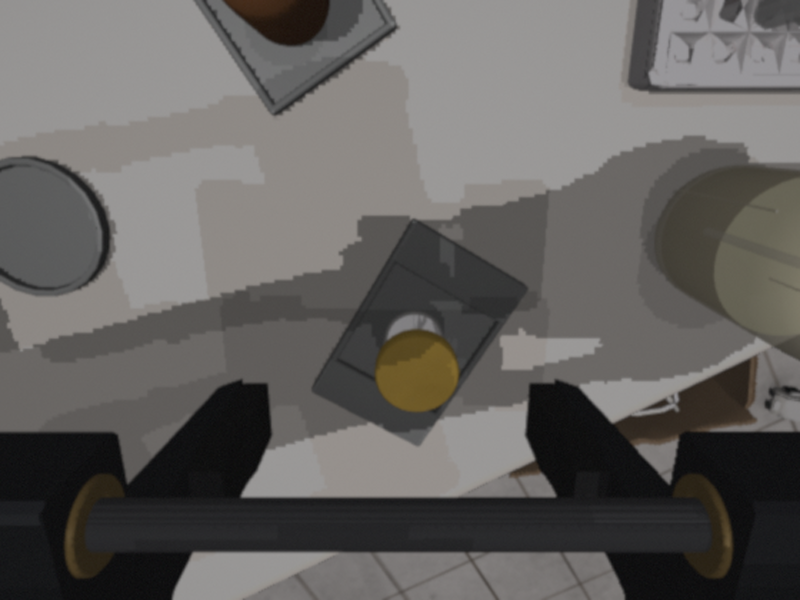

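Lid at (417,370), right where predicted. Oblong tray centre at (418,335), i.e. about (.6655,.161). Pump bottle clears by about 25 mm. Picking up the cup by its lid.

>>> jog_arm:
  moves:
    - [80, -25.5, 8.5, 0, 0]
    - [80, 0, 0, 0, 0]
    - [80, 0, 0, 40, 0]
    - [80, 0, 0, 40, 0]
    - [80, 0, 0, 28, 0]

```text
time_s: 31.12
ee_pos: [0.6623, 0.1617, 0.0292]
tcp_rot: [0.707, 0.707, -0.001, -0.001]
force: [0.2, -0.2, -0.1]
width: 0.0798
```

>>> jog_arm:
  moves:
    - [80, 0, 0, 0, 0]
    - [30, 0, 0, 0, 0]
    - [30, 0, 0, 0, 0]
    - [30, 0, 0, 0, 0]
    - [30, 0, 0, 0, 0]
  newtons: 10

```text
time_s: 31.75
ee_pos: [0.6651, 0.1602, 0.0319]
tcp_rot: [0.707, 0.707, 0.001, 0.0]
force: [-0.6, 0.2, -0.4]
width: 0.0423
```

>>> jog_arm:
  moves:
    - [30, 0, 0, 0, 0]
    - [30, 0, 0, 0, 0]
    - [30, 0, 0, 0, 0]

```text
time_s: 32.12
ee_pos: [0.6651, 0.1602, 0.0317]
tcp_rot: [0.707, 0.707, 0.0, 0.0]
force: [-0.5, -0.4, 4.4]
width: 0.04
```

>>> jog_arm:
  moves:
    - [30, 0, 0, -15, 0]
    - [30, 0, 0, -40, 0]
    - [30, 15.5, -50.5, 0, 0]
    - [30, 15.5, -50.5, 0, 0]
    - [30, 15.5, -50.5, 0, 0]

```text
time_s: 32.75
ee_pos: [0.5116, 0.2069, 0.0865]
tcp_rot: [0.708, 0.707, 0.0, -0.0]
force: [-0.6, 0.2, 0.1]
width: 0.0397
```

>>> jog_arm:
  moves:
    - [30, 15.5, -50.5, 0, 0]
    - [30, 0, 0, 0, 0]
    - [30, 0, 0, 40, 0]
    - [30, 0, 0, 0, 0]
    - [30, 0, 0, 0, 0]

```text
time_s: 33.38
ee_pos: [0.4637, 0.2222, 0.0468]
tcp_rot: [0.708, 0.707, 0.0, 0.0]
force: [0.1, -0.1, 0.6]
width: 0.04
```

```bash
python3 - <<'E'
from h import *
import cv2
s=telemetry.sense();print(s["ee_pos"],s["width"])
im=cv2.resize(optics.read_camera("wrist")[:,:,::-1],(800,600),interpolation=cv2.INTER_CUBIC)
cv2.imwrite("pics/w8.png",im)
e=s["ee_pos"]
print(((proj("wrist",[(.463,.222,.009),(e[0],e[1],e[2]+.0225)],s)+.5)*800/560-.5).round(1))
E
```

```text
[0.46371804 0.22221262 0.04677671] 0.04001642800046153
[[397.3 362. ]
 [399.8 451.4]]
```

View pics/w8.png

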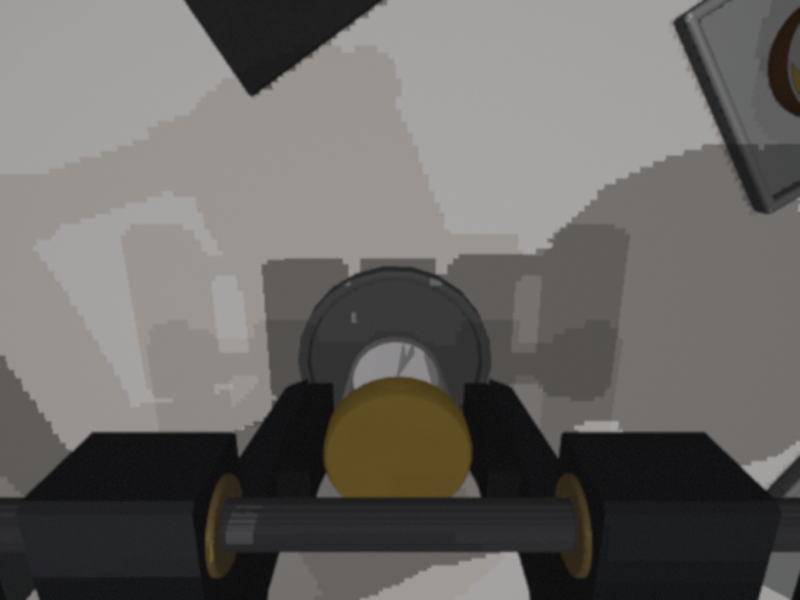

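Dish outline centre at about (394.5,360) and lid at (398,447), so the cup is centred to within about 1–2 mm. Lowering and releasing, then back to the beaker.

>>> jog_arm:
  moves:
    - [30, -0.5, -1, 8, 0]
    - [30, 0, 0, 5, 0]
    - [30, 0, 0, 0, 0]
    - [30, 0, 0, 2, 0]
    - [30, 0, 0, 0, 0]

```text
time_s: 34.05
ee_pos: [0.4619, 0.222, 0.0317]
tcp_rot: [0.707, 0.707, 0.0, 0.0]
force: [-1.6, -0.2, 4.3]
width: 0.0396
```

>>> jog_arm:
  moves:
    - [80, 0, 0, 0, 0]
    - [80, 0, 0, 0, 0]
    - [80, 0, 0, 0, 0]
    - [80, 0, 0, 0, 0]

```text
time_s: 34.55
ee_pos: [0.4615, 0.2217, 0.0309]
tcp_rot: [0.707, 0.707, -0.0, -0.0]
force: [0.8, -0.3, -0.2]
width: 0.078
```

>>> jog_arm:
  moves:
    - [80, 0, 0, -30, 0]
    - [80, 0, 0, -40, 0]
    - [80, 0, 0, -40, 0]
    - [80, 41, -8, 0, 0]
    - [80, 41, -8, 0, 0]

```text
time_s: 35.17
ee_pos: [0.4462, 0.3046, 0.1422]
tcp_rot: [0.708, 0.706, 0.001, 0.0]
force: [0.5, -0.3, 0.4]
width: 0.0798
```

>>> jog_arm:
  moves:
    - [80, 41, -9, 0, 0]
    - [80, 40, -9, 0, 0]
    - [80, 0, 0, 0, 0]
    - [80, 0, 0, 0, 0]

```text
time_s: 35.67
ee_pos: [0.4274, 0.3843, 0.1406]
tcp_rot: [0.707, 0.707, -0.001, 0.0]
force: [-0.4, -0.3, -0.5]
width: 0.0802
```

>>> jog_arm:
  moves:
    - [80, 0, 1, 40, 0]
    - [80, 0, 0, 40, 0]
    - [80, 0, 0, 31, 0]
    - [80, 0, 0, 0, 0]
    - [80, 0, 0, 0, 0]

```text
time_s: 36.3
ee_pos: [0.4296, 0.3845, 0.0311]
tcp_rot: [0.708, 0.707, 0.001, 0.0]
force: [0.1, 0.5, 0.7]
width: 0.0801
```

>>> jog_arm:
  moves:
    - [40, 0, 0, 0, 0]
    - [40, 0, 0, 0, 0]
    - [40, 0, 0, 0, 0]
    - [40, 0, 0, 0, 0]
    - [40, 0, 0, 0, 0]
  newtons: 8

```text
time_s: 36.92
ee_pos: [0.4292, 0.3854, 0.031]
tcp_rot: [0.707, 0.707, 0.001, 0.0]
force: [-0.8, -1.0, 5.4]
width: 0.056
```

>>> jog_arm:
  moves:
    - [40, 0, 0, -10, 0]
    - [40, 0, 0, -30, 0]
    - [40, 0, 0, -35, 0]
    - [40, -37, 39, 0, 0]
    - [40, -37, 39, 0, 0]

```text
time_s: 37.55
ee_pos: [0.5074, 0.3106, 0.1062]
tcp_rot: [0.707, 0.708, 0.001, 0.0]
force: [-0.1, -0.2, -1.2]
width: 0.0565
```

>>> jog_arm:
  moves:
    - [40, -37, 39, 0, 0]
    - [40, -37, 39, 0, 0]
    - [40, -37, 39, 0, 0]
    - [40, -37, 39, 0, 0]
    - [40, 0, 0, 0, 0]

```text
time_s: 38.17
ee_pos: [0.665, 0.1595, 0.1051]
tcp_rot: [0.709, 0.705, 0.0, 0.001]
force: [-0.6, -0.0, -0.2]
width: 0.0561
```

>>> jog_arm:
  moves:
    - [40, 0, 0, 30, 0]
    - [40, 0, 0, 20, 0]
    - [40, 0, 0, 0, 0]
    - [40, 0, 0, 0, 0]

```text
time_s: 38.67
ee_pos: [0.6625, 0.1633, 0.0555]
tcp_rot: [0.707, 0.707, 0.0, 0.0]
force: [0.5, 1.3, -0.4]
width: 0.0557
```

```bash
python3 - <<'E'
from h import *
import cv2
s=telemetry.sense();print(s["ee_pos"],s["width"],s["force"])
im=cv2.resize(optics.read_camera("wrist")[:,:,::-1],(800,600),interpolation=cv2.INTER_CUBIC)
cv2.imwrite("pics/w9.png",im)
e=s["ee_pos"]
print(((proj("wrist",[(.6655,.161,.009),(e[0],e[1],e[2]-.026)],s)+.5)*800/560-.5).round(1))
E
```

```text
[0.66252538 0.16325291 0.05546182] 0.05572954242897188 [ 0.46491737  1.33810702 -0.36518193]
[[406.7 357.9]
 [399.3 374.8]]
```

View pics/w9.png

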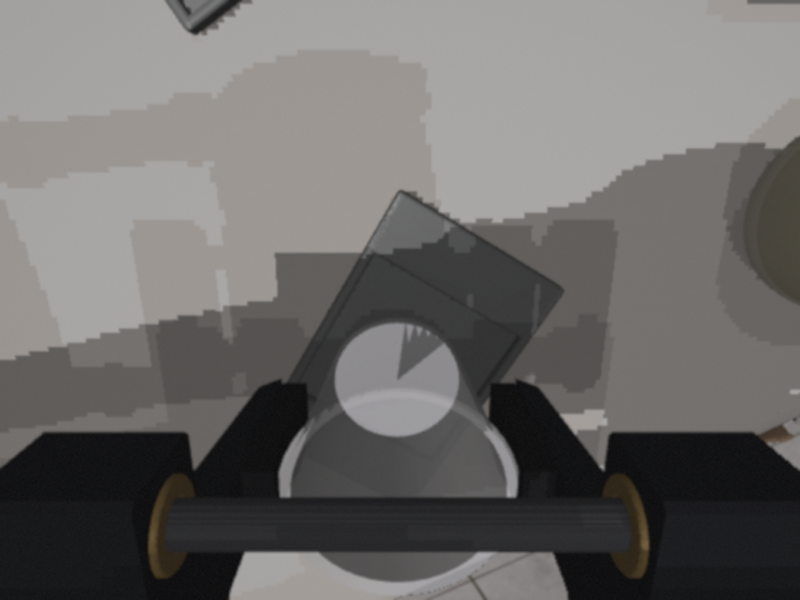

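```bash
python3 - <<'E'
from h import *
s=telemetry.sense()
f=lambda p:(np.array(p)+.5)*.7-.5
w=ray("wrist",f([(402,191),(563,290)]),.009,s)[:,:2]
d=w[1]-w[0]; n=np.array([d[1],-d[0]])/np.linalg.norm(d)
print(w,np.linalg.norm(d),w.mean(0)+n*.058, ray("wrist",f((397,380)),s["ee_pos"][2]-.026,s),s["ee_pos"])
E
```

```text
[[0.66408598 0.2257671 ]
 [0.72553938 0.18879825]] 0.07171621850890983 [0.66491437 0.15758266] [[0.66226759 0.16123245 0.0300666 ]] [0.66306687 0.16328719 0.0560666 ]
```

>>> jog_arm:
  moves:
    - [40, -2.5, 2.5, 10, 0]
    - [40, 0, 0, 8, 0]
    - [40, 0, 0, 0, 0]
    - [40, 0, 0, 0, 0]

```text
time_s: 39.22
ee_pos: [0.665, 0.1601, 0.0368]
tcp_rot: [0.707, 0.707, -0.0, -0.0]
force: [-0.7, -0.2, 0.0]
width: 0.056
```

>>> jog_arm:
  moves:
    - [40, 0, 0, 5, 0]
    - [40, 0, 0, 0, 0]
    - [40, 0, 0, 0, 0]

```text
time_s: 39.6
ee_pos: [0.6653, 0.1601, 0.0322]
tcp_rot: [0.707, 0.707, 0.0, 0.0]
force: [0.9, 0.8, -0.1]
width: 0.0564
```

>>> jog_arm:
  moves:
    - [40, 0, 0, 0.5, 0]
    - [80, 0, 0, 0, 0]
    - [80, 0, 0, 0, 0]
    - [80, 0, 0, 0, 0]
    - [80, 0, 0, 0, 0]

```text
time_s: 40.22
ee_pos: [0.6649, 0.1601, 0.0313]
tcp_rot: [0.707, 0.707, -0.0, -0.0]
force: [0.4, -0.6, 0.9]
width: 0.0803
```

>>> jog_arm:
  moves:
    - [80, 0, 0, -35, 0]
    - [80, 0, 0, -40, 0]
    - [80, 0, 0, -40, 0]
    - [80, 0, 0, -40, 0]
    - [80, 0, 0, -40, 0]

```text
time_s: 40.85
ee_pos: [0.6649, 0.1601, 0.2278]
tcp_rot: [0.707, 0.707, -0.0, -0.0]
force: [1.7, 0.5, -0.5]
width: 0.0799
```

>>> jog_arm:
  moves:
    - [80, -55, -20, 0, 0]
    - [80, -55, -20, 0, 0]
    - [80, -55, -20, 0, 0]
    - [80, -55, -20, 0, 0]
    - [80, -55, -20, 0, 0]

```text
time_s: 41.48
ee_pos: [0.564, -0.1164, 0.2267]
tcp_rot: [0.707, 0.707, 0.0, 0.0]
force: [0.4, -0.7, 0.8]
width: 0.0798
```

>>> jog_arm:
  moves:
    - [80, -55, -20, 0, 0]
    - [80, -55, -20, 0, 0]
    - [80, -55, -20, 0, 0]
    - [80, -55, -20, 0, 0]
    - [80, 0, 0, 0, 0]

```text
time_s: 42.1
ee_pos: [0.4831, -0.3383, 0.2265]
tcp_rot: [0.709, 0.705, -0.0, 0.0]
force: [0.3, -0.2, -0.2]
width: 0.0803
```

```bash
python3 - <<'E'
from h import *
import cv2
im=np.mean([optics.read_camera("top").astype(float) for _ in range(6)],0)
im=np.clip(im*1.5,0,255).astype(np.uint8)[:,:,::-1]
cv2.imwrite("pics/topF.png",cv2.resize(im[125:275,230:440],(798,570),interpolation=cv2.INTER_CUBIC))
g=lambda u:((u-[230,125]+.5)*3.8-.5).round(1)
for n,p in dict(sq=(.6032,.3279,.009),cap=(.6032,.3279,.087),dish=(.463,.222,.009),lid=(.463,.222,.054),ob=(.6645,.159,.009),rim=(.6645,.159,.073),foot=(.6645,.159,.006),tri=(.4659,.025,.009),roll=(.4659,.025,.029)).items(): print(n,g(proj("top",p))[0])
print(telemetry.sense()["ee_pos"])
E
```

```text
sq [ 98.4 234.9]
cap [ 82.8 203.8]
dish [295.9 479.8]
lid [297.9 475.6]
ob [394.9 118.4]
rim [405.3  84.3]
foot [394.4 119.8]
tri [659.5 464.1]
roll [669.1 461.9]
[ 0.4853342  -0.33340299  0.22650504]
```

View pics/topF.png

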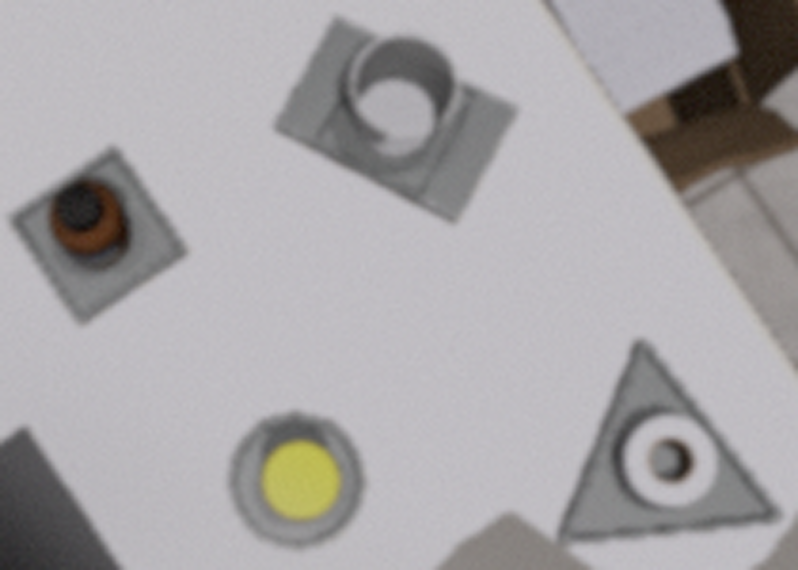

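Final top view: cap (82,205), expected (83,204). Lid (301,481), expected (298,476), so about 2–3 mm off. Beaker rim (406,88), expected (405,84). Roll (669,462), expected (669,462). All stand in their trays; I'll compare the timer area with the first picture and hand in.

```bash
python3 - <<'E'
from station import telemetry, optics, bot
import cv2, numpy as np
a=cv2.resize(cv2.imread("pics/top0.png"),(560,420),interpolation=cv2.INTER_AREA).astype(float).mean(2)
b=np.mean([optics.read_camera("top").astype(float) for _ in range(4)],0).mean(2)
print("timer shift px",cv2.phaseCorrelate(a[180:235,155:215].copy(),b[180:235,155:215].copy()))
s=telemetry.sense();print(s["time_s"],s["force"]);print(bot.close_job())
E
```

```text
timer shift px ((-0.07243855045022585, -0.055423054894109924), 1.0030930949718115)
42.6 [-0.08088899  0.50398476 -0.47412384]
the job is handed in; nothing more can be done
None
```

All four things are now in their own trays, and I handed the job in at 42.6 s of the 131 s allowed. I did it as two swaps: roll and bottle, then beaker and cup, parking the roll and then the beaker on the mat.

- **Correction on the way:** the bottle first stood about 7 mm off the middle of the square tray, so I gripped it again and centred it.
- **Placement:** the last top view shows each thing standing upright (the roll flat) on its tray's floor. The bottle and roll are within about 1 mm of the middle. The cup and beaker are about 2–3 mm off, and I left them there because that is close to the 2 mm camera calibration.
- **Timer:** it has not moved; its image shifted by less than 0.1 pixel.
- **Disagreement:** the top and wrist cameras differed by up to about 3 mm on the tray centres, so I used values between the two.

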